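# Reload the tag-carrier magazine of the marking station

## Robot

A 6-joint arm with a two-finger parallel gripper is mounted at the origin on a cart in front of the work surface, level with it; the furniture and walls round the work are solid. World frame = base frame: x ahead of the robot, y to its left, z up, the work surface at z = 0. Lengths are in mm, angles in degrees, forces in N, time in s.
With the tool pointing down it reaches from about 325 to 875 mm from the base axis. Payload 4.4 kg.
Tool frame: the origin (TCP) lies where the fingers leave the gripper's body, on its centre line; the fingertips stand 73 mm ahead of it and the grasp point (between the pads) lies 54 mm ahead of it; z points along the fingers, y is the line along which they close (so a half turn about z gives the same grasp; the last joint's range is limited). The gripper opens to 85 mm and grips with 20 to 120 N. Pads are 22 mm wide; open, the fingers measure 114 mm over their backs; the gripper's body (76 mm by 85 mm) begins 54 mm behind the grasp point. The pads swing forward as they close: fully open they stand 13 mm farther back than shut.
Start: joints at [-8.623, 11.837, 88.321, -0, 79.842, -8.623], TCP at [575.003, -0.012, 303.882] pointing down, gripper open.
Joint ranges: [-156.59, 156.59], [-49.26, 127.26], [12.9, 141.05], [-63.56, 243.56], [4.71, 150.69], [-161.64, 161.64]. Speed limits (degrees/s): [159.86, 159.86, 180, 180, 180, 180].

## Interface

Orientations are given as a 3x3 rotation matrix whose columns are the frame's x, y, z axes.
In Python, from rig import bot, set_gripper, optics gives the robot as it stands. Calls block until the motion is done:
- bot.move_pose(position, orientation): joint-space move of the TCP to a pose.
- bot.line_to(position, ori=None, feed=150, f_stop=None): straight line of the TCP; ori=None keeps the orientation; feed is the mean speed in mm/s. With f_stop (N) it stops when the force on the tool has changed by that much, and returns True; else False.
- bot.goto_joints(angles): joint-space move.
- set_gripper(opening, newtons=None): finger opening in mm; newtons is the grip in N (None keeps the last); returns when the fingers have stopped.
- bot.sleep(seconds).
- bot.inverse_kinematics(position, orientation): joint angles nearest the present ones, or None.
- optics.camera(name): name is "scene" or "side" or "wrist"; returns a dict with "image" (480x640x3 uint8, blue, green, red), "depth" (480x640 float32, mm along the optical axis (not along the pixel's ray), 0 where there is no reading), "K" (3x3 intrinsics, pixels), "k1" (the pictures are not rectified: a ray, as slopes to the right and down, at radius r is drawn at 1 + k1 r^2 times it, then the intrinsics apply), "R" (3x3) and "t" (3): a world point X has camera coordinates R X + t; the wrist camera has in their place "tool_from_camera" (4x4, takes a point from camera to tool coordinates, whose origin is the TCP and whose axes are the flange's). Camera axes: x right, y down, z forward; pixel columns grow to the right and rows downward; lengths in mm; the calibration is good to about 2 mm. A picture is of the moment at which its call begins: read the wrist's pose just before it.
A pose or a line that the arm cannot do raises bot.IKError and nothing moves.
- bot.job_done(): hands the job in; it is judged then, once.
Readings, each from a call of its own:
- bot.get_time(): time.
- bot.get_joint_pos(): joint angles.
- bot.get_joint_vel(): joint speeds.
- bot.get_joint_torque(): joint torques, N m.
- bot.get_tool_pos(): TCP position.
- bot.get_eef_rot(): TCP orientation.
- bot.get_contact_force(): force on the tool from outside, world axes, zero at the start.
- bot.get_ft_torque(): the same for the moment, N m.
- bot.get_grip_width(): finger opening in mm.
- bot.get_grasp_force(): force on a finger pad.
Only numpy, scipy, OpenCV 4.12 (cv2) and the standard library are available. Lean on these libraries where they do the work, as an engineer would, in place of code of your own. Each camera call takes 0.05 s, during which the arm holds its last target. There are 200 camera calls.

## Task

Reload the carrier magazine: slide its lock bar by the red tab fully open to the end stop, lay every blue tag carrier that is on the table flat into the mouth and press it down until it has snapped in under both brass catches, and when all are in, slide the lock bar fully back over the mouth to its locked end stop. Leave the tape roll, the loupe and the steel block where they are.

Things in the scene. Friction and masses are not known exactly. Their poses are not given: they have to be found in the camera images.
- magazine: spring-loaded carrier magazine, fixed to the table: grey base 172 x 160 x 10 mm with an upright aluminium well, open on top and in the middle of its two long sides (60 mm wide gaps for fingers). Origin on the table under the well's centre; x along the carriers' length, y across, z up. Well 112 mm (x) by 51 mm (y), flared lead-ins from 117 to 137 mm height
- mouth (a point): centre of the well's mouth, 114 mm above the table, the height of the catches' flat undersides. A carrier laid here rests on the catch ramps, underside at about 124 mm, top at 138; pressed down in its middle with 10 to 20 N it passes the catches once its top is below 114 mm (go 2 to 8 mm beyond). A loaded top carrier has its underside at about 100 mm, each one below 14 mm lower
- follower (a joint): black follower plate in the well that carries the stack: 0 m = up (top at 112 mm), grows as it is pushed down, at most 0.078 m (five carriers take 0.070); a spring of 4 to 6 N pushes it up
- catch_far (a joint): brass spring catch, 22 mm wide, at the +x end of the well: 0 m = sprung home, standing 4 mm in over a carrier's end, with a flat underside and a 60-degree ramp on top; grows to 0.009 as a carrier pushes it outward; spring about 1 N
- catch_near (a joint): the same catch at the -x end of the well
- lock_bar (a joint): steel lock bar, 26 mm wide (y), 7 mm thick, across the mouth along the magazine's x, underside at 149 mm; slides along the magazine's y on two rails at x = +-76 mm. 0 m = locked, over the middle of the mouth (y = 0), at its end stop; 0.080 m = open, at the other end stop (y = +80 mm), mouth clear. Slides with about 1.5 N, stays where it is left
- lock_grip (a point): centre of the top of the red grip tab on the lock bar: 32 mm (magazine x) x 12 mm (magazine y), stands 30 mm tall above the bar, top 186 mm above the table
- carrier_0: blue plastic tag carrier, a flat slab 110 (its x) x 48 (its y) x 14 mm (its z) with a steel tag and two brass bushes let flush into its top, about 45 g, lying flat on the table or on the dark 2 mm mat; origin at the centre of its underside, z up. 3 to 5 of the five are present. Turned half round about z it fits just as well
- carrier_1: another such blue carrier, the same as carrier_0
- carrier_2: another such blue carrier, the same as carrier_0
- carrier_3: another such blue carrier, the same as carrier_0
- carrier_4: another such blue carrier, the same as carrier_0
- tape: roll of black tape lying flat, 64 x 61 x 19 mm, loose, among the carriers; not to be disturbed; origin at the centre of its underside
- loupe: black eye loupe, 38 mm across, 30 mm tall, loose, a bystander; origin at the centre of its underside
- steel_block: small steel block 25 x 50 x 25 mm, loose, a bystander; origin at the centre of its underside
Mind the look-alikes: they are no part of the job. What is shaped like the carrier_4 but brown is not meant.

How it is judged (in metres and radians):
On the way, in this order (a step that is already met when the one before it is completed fails the run):
1. the lock bar is open at its end stop (value of joint lock_bar above 0.075 m), for 0.2 s.
2. every carrier that is there is snapped in under the catches of the magazine, the lock bar still open (z of each of carrier_0, carrier_1, carrier_2, carrier_3, carrier_4 in the frame of magazine below 0.103 m and horizontal distance between each of carrier_0, carrier_1, carrier_2, carrier_3, carrier_4 and magazine below 0.008 m and angle between each of carrier_0, carrier_1, carrier_2, carrier_3, carrier_4's own z axis and vertical below 0.08 rad and angle between the x axis of each of carrier_0, carrier_1, carrier_2, carrier_3, carrier_4 and the x axis of magazine, either way round below 0.12 rad and value of joint each of catch_far, catch_near below 0.002 m and value of joint lock_bar above 0.03 m), for 0.3 s.
3. the lock bar is back at its locked end stop (value of joint lock_bar below 0.005 m), for 0.2 s.
At the end, for the whole second after the job is handed in: every carrier present is at rest in the well, underside below 103 mm, centre within 8 mm of the axis of the well, tilt under 0.08 rad, length along the well within 0.12 rad; both catches sprung home within 2 mm; lock bar within 5 mm of its locked end stop (z of each of carrier_0, carrier_1, carrier_2, carrier_3, carrier_4 in the frame of magazine below 0.103 m and horizontal distance between each of carrier_0, carrier_1, carrier_2, carrier_3, carrier_4 and magazine below 0.008 m and angle between each of carrier_0, carrier_1, carrier_2, carrier_3, carrier_4's own z axis and vertical below 0.08 rad and angle between the x axis of each of carrier_0, carrier_1, carrier_2, carrier_3, carrier_4 and the x axis of magazine, either way round below 0.12 rad and value of joint each of catch_far, catch_near below 0.002 m and value of joint lock_bar below 0.005 m and linear speed of each of carrier_0, carrier_1, carrier_2, carrier_3, carrier_4 below 0.02 m/s); the robot touches nothing.
It fails at once if the tape roll is shoved more than 50 mm from its place (distance of tape from where it was at the start of the episode above 0.05 m).
It fails at once if the loupe is shoved more than 50 mm from its place (distance of loupe from where it was at the start of the episode above 0.05 m).
It fails at once if the steel block is shoved more than 50 mm from its place (distance of steel_block from where it was at the start of the episode above 0.05 m).
Of carrier_0, carrier_1, carrier_2, carrier_3, carrier_4 only 3 to 5 are there at a start; the rules pass over those that are not, and their reading is None.
At some moment in a run one of carrier_0, carrier_1, carrier_2, carrier_3, carrier_4 may be knocked a few centimetres aside while the robot is not near it.
Once in a run the grip may slacken for a moment while it holds something.
It also fails if it takes over 210 s, if anything falls off the work surface, if the arm or the gripper's body presses on something with over 40 N, if the wrist force passes 120 N, or if a joint passes its speed limit or range.

## Working session

There is one attempt and no reset: what is moved stays moved. The work goes in short steps, each a Python script; the robot and the scene stay as the last script left them, time stands still between calls to the robot, and variables do not carry over. Pictures are saved under pics/ and viewed, at most 14 in all, crops included, and the job is handed in when it is done.

```bash
ls; mkdir -p pics
python3 - <<'E'
from rig import bot,set_gripper,optics
import cv2,numpy as np,pickle
for n in ("scene","side"):
    c=optics.camera(n); cv2.imwrite(f"pics/{n}0.png",c["image"]); pickle.dump(c,open(f"{n}0.pkl","wb"))
    print(n,c["K"].tolist(),c["k1"],c["R"].tolist(),c["t"].tolist(), (c["depth"]>0).mean())
c=optics.camera("wrist"); cv2.imwrite("pics/wrist0.png",c["image"]); print(c["K"],c["k1"],c["tool_from_camera"]); print(bot.get_eef_rot(),bot.get_time())
E
```

```text
pics
scene [[443.22164481821954, 0.0, 320.4484524299574], [0.0, 443.22164481821954, 237.40889865251523], [0.0, 0.0, 1.0]] -0.03236429737671579 [[0.7404351857632071, -0.6721078929093116, 0.005168749637068625], [-0.32258123901930347, -0.3621007769812871, -0.8745423783570008], [0.5896584434370259, 0.6458746067144566, -0.48492155291848]] [-474.02539079788755, 310.966531285475, 687.3950739067982] 0.995869140625
side [[506.3743430313279, 0.0, 317.0577075595631], [0.0, 506.3743430313279, 239.82532990277477], [0.0, 0.0, 1.0]] -0.026081596106341764 [[0.878227108050563, -0.4780431346415675, 0.013853090168217275], [-0.30758665675869096, -0.5867830305437768, -0.7490501476202193], [0.36620703880340116, 0.6535751192387339, -0.6623684535384509]] [-527.0376670376969, 286.6662798148106, 937.391589985697] 0.995859375
[[412.58688341   0.         322.93228772]
 [  0.         412.58688341 243.1435082 ]
 [  0.           0.           1.        ]] -0.08743409322479727 [[-2.67020328e-04 -9.59638271e-01 -2.81237119e-01  7.15405316e+01]
 [ 9.99999786e-01 -4.23976539e-04  4.97245322e-04 -4.48358029e-01]
 [-5.96413582e-04 -2.81236927e-01  9.59638179e-01 -6.94673609e+01]
 [ 0.00000000e+00  0.00000000e+00  0.00000000e+00  1.00000000e+00]]
[[-2.73810224e-05  9.99998353e-01 -1.81467105e-03]
 [ 9.99999969e-01  2.78269434e-05  2.45706210e-04]
 [ 2.45756302e-04 -1.81466426e-03 -9.99998323e-01]] 0.15
```

View pics/scene0.png

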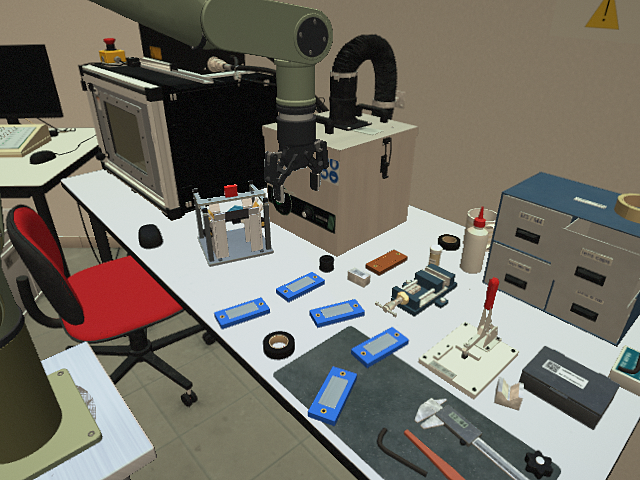

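View pics/side0.png

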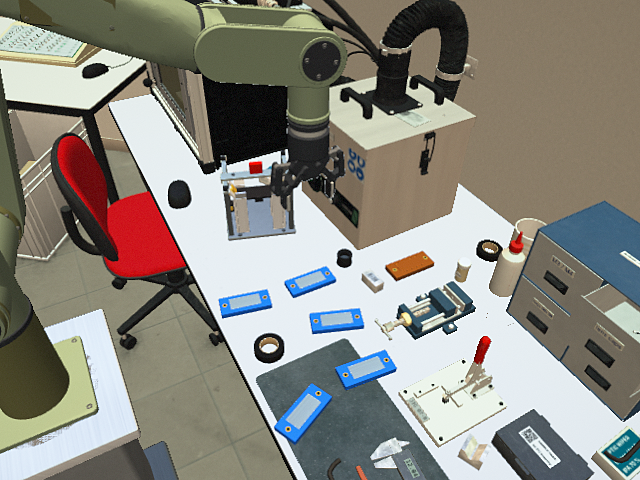

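Five blue carriers (scene px: (242,312), (300,286), (337,313), (380,346), (332,394)). The brown one at (386,261) is the look-alike and stays. The tape is at (278,345), the loupe at (326,263), the steel block at (358,276), and the magazine at about (233,225) with its red tab at (231,189).

```bash
cat > h.py <<'E'
import numpy as np,cv2,pickle
from rig import bot,set_gripper,optics
def cloud(c,T=None):
    """world xyz per pixel (480,640,3) from depth; T: world_from_camera for the wrist"""
    v,u=np.mgrid[:480,:640].astype(float)
    p=cv2.undistortPoints(np.stack([u.ravel(),v.ravel()],1)[:,None],c["K"],np.array([c["k1"],0,0,0.]))[:,0]
    d=c["depth"].ravel().astype(float)
    X=np.c_[p*d[:,None],d]
    X=(X@T[:3,:3].T+T[:3,3]) if T is not None else (X-c["t"])@c["R"]
    X[d<=0]=np.nan
    return X.reshape(480,640,3)
def wrist():
    T=np.eye(4);T[:3,:3]=bot.get_eef_rot();T[:3,3]=bot.get_tool_pos()
    c=optics.camera("wrist");return c,cloud(c,T@c["tool_from_camera"])
def mask(c,col):
    h=cv2.cvtColor(c["image"],cv2.COLOR_BGR2HSV);H,S,V=[h[...,i].astype(int) for i in range(3)]
    if col=="blue": return (abs(H-108)<12)&(S>150)&(V>90)
    if col=="red": return ((H<6)|(H>174))&(S>170)&(V>100)
def rects(c,X,col,zr=(-20,200),minpix=60):
    """connected blobs: median z, min-area rectangle in world xy"""
    m=(mask(c,col)&(X[...,2]>zr[0])&(X[...,2]<zr[1])).astype(np.uint8)
    m=cv2.morphologyEx(m,cv2.MORPH_CLOSE,np.ones((3,3)))
    n,l,s,ce=cv2.connectedComponentsWithStats(m);out=[]
    for i in range(1,n):
        if s[i,4]<minpix: continue
        P=X[(l==i)];P=P[np.isfinite(P[:,2])]
        z=np.median(P[:,2]);Q=P[abs(P[:,2]-z)<6][:,:2].astype(np.float32)
        if len(Q)<10: continue
        (cx,cy),(w,h),a=cv2.minAreaRect(Q)
        if w<h: w,h,a=h,w,a+90
        out.append(dict(px=ce[i].round(),xy=(round(cx,1),round(cy,1)),z=round(float(z),1),size=(round(w,1),round(h,1)),ang=round((a+90)%180-90,1)))
    return out
def down(a):
    """tool pointing down; its y (closing line) at angle a deg in world"""
    a=np.radians(a);y=np.array([np.cos(a),np.sin(a),0]);z=np.array([0,0,-1.]);return np.c_[np.cross(y,z),y,z]
E
python3 - <<'E'
from h import *
np.set_printoptions(suppress=True,precision=1)
for n in ("scene","side"):
    c=pickle.load(open(n+"0.pkl","rb"));X=cloud(c)
    print(n)
    for r in rects(c,X,"blue"): print(r)
    for r in rects(c,X,"red",(100,250),15): print("red",r)
    P=X.reshape(-1,3); 
    red=[r for r in rects(c,X,"red",(100,250),15)]
    if red:
        x,y=red[0]["xy"]; Q=P[(np.hypot(P[:,0]-x,P[:,1]-y)<180)]
        hst,e=np.histogram(Q[:,2],np.arange(-10,220,5));print(dict(zip(e[:-1].astype(int).tolist(),hst.tolist())))
        B=Q[abs(Q[:,2]-10)<3.5];print(len(B),cv2.minAreaRect(B[:,:2].astype(np.float32)))
E
```

```text
scene
{'px': array([300., 287.]), 'xy': (583.1, 7.6), 'z': 12.4, 'size': (109.5, 49.7), 'ang': -1.0}
{'px': array([242., 314.]), 'xy': (427.6, 16.1), 'z': 12.1, 'size': (109.3, 50.3), 'ang': -12.8}
{'px': array([337., 314.]), 'xy': (578.3, -119.3), 'z': 12.4, 'size': (108.3, 51.3), 'ang': -20.9}
{'px': array([378., 348.]), 'xy': (566.9, -251.8), 'z': 14.3, 'size': (110.6, 50.2), 'ang': -6.7}
{'px': array([331., 398.]), 'xy': (419.6, -275.0), 'z': 15.4, 'size': (111.6, 48.2), 'ang': 24.5}
red {'px': array([230., 190.]), 'xy': (569.3, 258.7), 'z': 173.4, 'size': (30.4, 8.0), 'ang': -22.2}
red {'px': array([480., 220.]), 'xy': (955.2, -212.9), 'z': 139.6, 'size': (22.9, 19.1), 'ang': -78.2}
red {'px': array([492., 293.]), 'xy': (701.8, -385.5), 'z': 145.1, 'size': (11.9, 6.4), 'ang': -53.1}
{-10: 2, -5: 3979, 0: 937, 5: 811, 10: 269, 15: 124, 20: 130, 25: 132, 30: 127, 35: 137, 40: 132, 45: 142, 50: 124, 55: 125, 60: 140, 65: 135, 70: 150, 75: 146, 80: 144, 85: 134, 90: 134, 95: 141, 100: 142, 105: 180, 110: 315, 115: 157, 120: 162, 125: 175, 130: 170, 135: 101, 140: 117, 145: 143, 150:
[... 817 characters left out ...]
'px': array([517., 244.]), 'xy': (960.3, -211.1), 'z': 141.6, 'size': (23.9, 21.6), 'ang': -64.5}
red {'px': array([482., 349.]), 'xy': (704.3, -383.2), 'z': 150.2, 'size': (13.1, 5.8), 'ang': -63.4}
{-10: 1, -5: 1728, 0: 4515, 5: 488, 10: 864, 15: 117, 20: 99, 25: 111, 30: 91, 35: 116, 40: 101, 45: 95, 50: 98, 55: 91, 60: 109, 65: 94, 70: 95, 75: 89, 80: 79, 85: 90, 90: 65, 95: 84, 100: 83, 105: 100, 110: 383, 115: 122, 120: 89, 125: 87, 130: 70, 135: 56, 140: 23, 145: 128, 150: 127, 155: 304, 160: 34, 165: 26, 170: 30, 175: 33, 180: 38, 185: 35, 190: 2, 195: 2, 200: 1, 205: 0, 210: 0}
1142 ((588.0678100585938, 275.6749267578125), (239.77053833007812, 211.1490936279297), 22.252714157104492)
```

Run:
```python
from h import *
np.set_printoptions(suppress=True,precision=1,linewidth=200)
P=np.concatenate([cloud(pickle.load(open(n+"0.pkl","rb"))).reshape(-1,3) for n in("scene","side")])
P=P[np.isfinite(P[:,0])]
print("cols y=",list(range(450,-50,-50)))
for x in range(350,900,50):
    print(x,[int(np.percentile(q,99)) if len(q:=P[(P[:,0]>=x)&(P[:,0]<x+50)&(P[:,1]>=y)&(P[:,1]<y+50)][:,2])>3 else None for y in range(450,-50,-50)])
bot.move_pose([570,230,345],down(90) if bot.get_eef_rot()[1,1]>.7 else down(0))
c,X=wrist();cv2.imwrite("pics/w1.png",c["image"]);pickle.dump((c,X),open("w1.pkl","wb"))
print(bot.get_tool_pos(),bot.get_eef_rot(),rects(c,X,"red",(100,250),15),rects(c,X,"blue"),bot.get_time())
```

```text
cols y= [450, 400, 350, 300, 250, 200, 150, 100, 50, 0]
350 [36, 34, 4, 3, 3, 3, 3, 3, 12, 639]
400 [40, 39, 4, 4, 4, 3, 3, 4, 611, 627]
450 [12, 4, 4, 6, 156, 155, 4, 3, 609, 18]
500 [4, 5, 156, 149, 159, 136, 4, 4, 601, 595]
550 [2, 1, 11, 14, 187, 156, 10, 3, 593, 592]
600 [3, 14, 7, 14, 157, 156, 150, 4, 4, 581]
650 [30, 31, 12, 157, 147, 9, 4, 4, 14, 32]
700 [3, 27, 31, 297, 297, 202, 299, 300, 300, 298]
750 [2, 1, 0, 298, 308, 334, 334, 326, 301, 299]
800 [1, None, None, 301, 300, 334, 335, 326, 300, 298]
850 [413, None, None, 300, 305, 482, 480, 305, 301, 297]
[570.2 228.5 344.3] [[ 0.  1. -0.]
 [ 1. -0. -0.]
 [-0. -0. -1.]] [{'px': array([326., 191.]), 'xy': (571.3, 263.6), 'z': 185.1, 'size': (31.0, 11.0), 'ang': -18.2}] [{'px': array([473.,  20.]), 'xy': (700.0, 391.7), 'z': 27.8, 'size': (36.2, 9.7), 'ang': -61.2}, {'px': array([227., 385.]), 'xy': (449.8, 14.1), 'z': 13.1, 'size': (65.0, 47.2), 'ang': -11.9}, {'px': array([336., 386.]), 'xy': (584.1, 10.4), 'z': 13.2, 'size': (107.9, 47.4), 'ang': -0.4}] 1.125
```

View pics/w1.png

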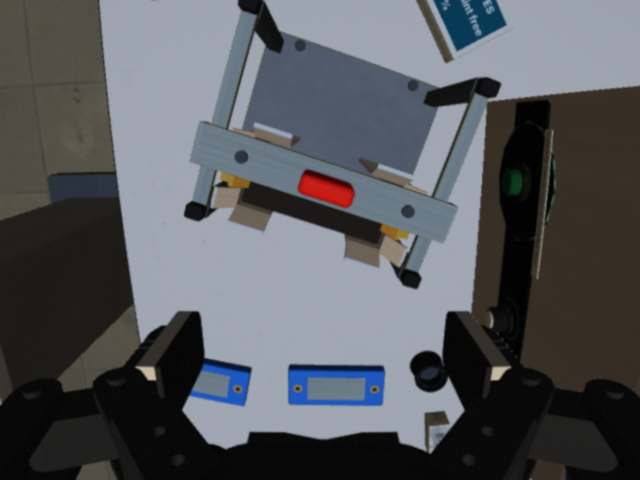

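The wrist picture shows the lock bar across the mouth with the red tab at (326,188), the rails running up-image (towards +y), the well below the bar, and the wooden box to the right. Next I'll take a second view and fit the bar and base.

Run:
```python
from h import *
np.set_printoptions(suppress=True,precision=1,linewidth=200)
def fit(c,X):
    r=[r for r in rects(c,X,"red",(100,250),15)][0];x,y=r["xy"];print(r)
    P=X.reshape(-1,3);P=P[np.isfinite(P[:,0])]
    for t in range(4):
        a=np.radians(-18.) if t==0 else a
        ux=np.array([np.cos(a),np.sin(a)]);uy=np.array([-ux[1],ux[0]])
        d=P[:,:2]-[x,y];s=d@ux;w=d@uy
        B=P[(abs(s)<95)&(abs(w)<20)&(P[:,2]>152)&(P[:,2]<161)&~((abs(s)<20)&(abs(w)<9))&(abs(s)<66)]
        rc=cv2.minAreaRect(B[:,:2].astype(np.float32));an=rc[2] if rc[1][0]>rc[1][1] else rc[2]+90
        a=np.radians((an+90)%180-90)
    L=P[(abs(s)<100)&(abs(w)<16)&(P[:,2]>152)&(P[:,2]<161)];sl=(L[:,:2]-[x,y])@ux
    print("bar",len(B),rc,np.degrees(a),"z",np.median(B[:,2]),"s range",np.percentile(sl,[.5,99.5]))
    # base: z 6..13
    G=P[(P[:,2]>7)&(P[:,2]<13)];d=G[:,:2]-[x,y];s=d@ux;w=d@uy
    k=(abs(s)<95)&(w<140)&(w>-60);print("base s",np.percentile(s[k],[.5,2,98,99.5]),"w",np.percentile(w[k],[.5,2,98,99.5]))
fit(*pickle.load(open("w1.pkl","rb")))
p=[585,270,340]
q=bot.inverse_kinematics(p,down(-18));q2=bot.inverse_kinematics(p,down(72));q3=bot.inverse_kinematics(p,down(-108));print(bot.get_joint_pos(),q,q2,q3)
bot.move_pose(p,down(-18))
c,X=wrist();cv2.imwrite("pics/w2.png",c["image"]);pickle.dump((c,X),open("w2.pkl","wb"));fit(c,X)
```

```text
{'px': array([326., 191.]), 'xy': (571.3, 263.6), 'z': 185.1, 'size': (31.0, 11.0), 'ang': -18.2}
bar 6678 ((571.2155151367188, 263.30023193359375), (26.69075584411621, 131.91583251953125), 71.59664154052734) -18.403358459472656 z 155.4410928145167 s range [-85.   84.8]
base s [-84.5 -81.5  80.4  84. ] w [  1.9   4.7  98.4 100.2]
[13.8 15.1 79.6 -0.1 85.4 13.9] [17.1 18.8 75.3 -0.  85.9 35.1] [ 17.1  18.8  75.3  -0.   85.9 -54.9] [ 17.1  18.8  75.3  -0.   85.9 125.1]
{'px': array([304., 267.]), 'xy': (571.3, 263.4), 'z': 185.2, 'size': (30.8, 11.5), 'ang': -17.6}
bar 6031 ((571.33544921875, 263.4358825683594), (26.725414276123047, 131.89605712890625), 71.48389434814453) -18.51610565185547 z 155.4675780332834 s range [-85.   85.2]
base s [-84.5 -81.6  81.8  84.5] w [-12.3  -9.   99.  100.4]
```

```bash
cat >> h.py <<'E'
MO=np.array([571.3,263.4]);MA=-18.45
def mag(x,y):
    a=np.radians(MA);return MO+[x*np.cos(a)-y*np.sin(a),x*np.sin(a)+y*np.cos(a)]
def p3(xy,z): return [float(xy[0]),float(xy[1]),z]
E
python3 - <<'E'
from h import *
np.set_printoptions(suppress=True,precision=1,linewidth=200)
R=down(MA+90);set_gripper(45)
bot.move_pose(p3(mag(0,0),300),R)
print(bot.line_to(p3(mag(0,0),234),feed=80,f_stop=10))
set_gripper(0,40);print(bot.get_grip_width(),bot.get_contact_force())
print(bot.line_to(p3(mag(0,83),234),feed=40,f_stop=15),bot.get_tool_pos(),mag(0,80),bot.get_contact_force())
bot.sleep(.3);set_gripper(45)
bot.line_to(p3(mag(0,80),300),feed=150)
bot.move_pose(p3(mag(0,20),340),down(MA))
c,X=wrist();cv2.imwrite("pics/w3.png",c["image"]);pickle.dump((c,X),open("w3.pkl","wb"))
r=[r for r in rects(c,X,"red",(100,250),15)][0];print(r,(np.array(r["xy"])-MO)@(mag(0,1)-MO),bot.get_time())
E
```

```text
False
11.165486406281502 [-0.1 -0.4  2.7]
True [592.4 326.2 234.9] [596.6 339.3] [-1.6 -1.5  3.1]
{'px': array([324., 171.]), 'xy': (592.0, 326.0), 'z': 185.1, 'size': (30.5, 11.0), 'ang': -18.6} 65.93344540421627 9.1
```

View pics/w3.png

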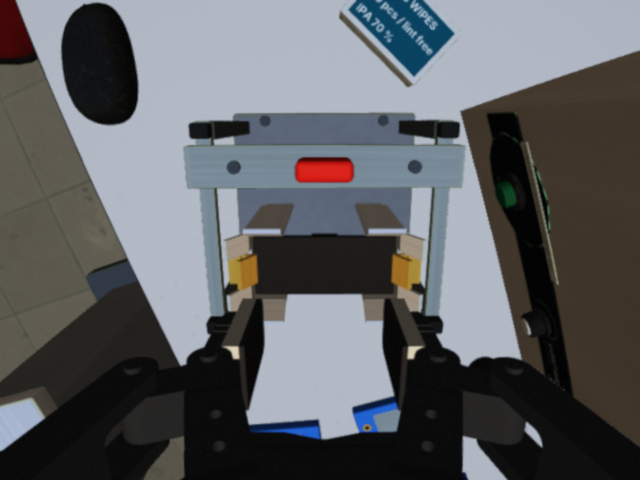

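The picture shows the bar at y≈66 mm, so it is not yet at its stop (gap to the black posts at row 130). The mouth is clear, with the brass catches at (243,270) and (405,270). I'll push the bar on to the stop.

Run:
```python
from h import *
np.set_printoptions(suppress=True,precision=1,linewidth=200)
R=down(MA+90)
bot.move_pose(p3(mag(0,66),300),R)
bot.line_to(p3(mag(0,66),234),feed=80,f_stop=10)
set_gripper(0,40);print(bot.get_grip_width())
y=66
while y<84:
    y+=2
    s=bot.line_to(p3(mag(0,y),234),feed=20,f_stop=25);p=bot.get_tool_pos()
    d=(p[:2]-MO);print(y,s,d@(mag(0,1)-MO),bot.get_contact_force())
    if s: break
bot.sleep(.3);set_gripper(45)
bot.line_to(p3(mag(0,80),300),feed=150)
bot.move_pose(p3(mag(0,0),340),down(MA))
c,X=wrist();cv2.imwrite("pics/w4.png",c["image"]);pickle.dump((c,X),open("w4.pkl","wb"))
r=[r for r in rects(c,X,"red",(100,250),15)][0];print(r,(np.array(r["xy"])-MO)@(mag(0,1)-MO),bot.get_time())
# brass + well in mag frame
h=cv2.cvtColor(c["image"],cv2.COLOR_BGR2HSV)
a=np.radians(MA);U=np.array([[np.cos(a),np.sin(a)],[-np.sin(a),np.cos(a)]])
Q=(X[...,:2]-MO)@U.T
m=(abs(h[...,0].astype(int)-20)<5)&(h[...,1]>150)&(X[...,2]>100)&(X[...,2]<150)
for s in(-1,1):
    k=m&(Q[...,0]*s>30)&(abs(Q[...,0])<90)&(abs(Q[...,1])<30);print("brass",k.sum(),np.percentile(Q[k],[2,98],axis=0),np.percentile(X[k][:,2],[2,98]))
k=(abs(Q[...,0])<40)&(abs(Q[...,1])<40)&(abs(X[...,2]-112)<4);print("follower",k.sum(),np.percentile(Q[k],[1,50,99],axis=0),np.median(X[k][:,2]))
```

```text
11.358080330408
68 False 66.16201881289037 [-4.1 -7.   7. ]
70 False 66.5002083455119 [ -6.2 -12.2   8.7]
72 False 66.84790599623194 [ -9.5 -17.6  11.4]
74 False 67.17632799290423 [-12.8 -22.6  14. ]
76 False 67.5221066245052 [-14.4 -27.5  16. ]
78 False 67.83981834908982 [-16.2 -31.   17.9]
80 False 68.14771129915177 [-17.8 -35.4  19.6]
82 False 68.51606518528659 [-20.7 -40.2  22.3]
84 False 68.86078473877824 [-23.6 -45.   24.2]
{'px': array([324., 134.]), 'xy': (591.8, 325.8), 'z': 185.1, 'size': (30.9, 10.5), 'ang': -18.4} 65.68042997185484 16.7667
brass 871 [[-70.4 -25. ]
 [-50.7  -3.7]] [115.8 132.1]
brass 875 [[ 50.9 -24.3]
 [ 70.6  -3.3]] [115.1 132.3]
follower 6520 [[-39.2 -37.4]
 [ -0.  -13.2]
 [ 39.2   9.1]] 111.4890604408281
```

The bar is at its end stop. It started about 14 mm open, and the well centre measures 14.2 mm further along -y, which is consistent with 80 mm. I'll correct the magazine origin and load the first carrier.

```bash
cat >> h.py <<'E'
MO=mag(0.1,-14.2)          # well centre, from catches and follower
def U(xy): 
    a=np.radians(MA);return np.array([[np.cos(a),np.sin(a)],[-np.sin(a),np.cos(a)]])@(np.asarray(xy)-MO)
def pick_R(xy,ang):
    c=[(abs(q[5]),a) for a in (ang+90,ang-90) if (q:=bot.inverse_kinematics(p3(xy,300),down(a))) is not None]
    return down(min(c)[1])
def find(xy,ang):
    """look from above, return the carrier rectangle nearest xy"""
    R=pick_R(xy,ang);t=np.asarray(xy)+33*R[:2,0];bot.move_pose(p3(t,300),R)
    c,X=wrist();rs=[r for r in rects(c,X,"blue",(5,40),500) if abs(r["size"][0]-109)<6 and abs(r["size"][1]-48)<5]
    return min(rs,key=lambda r:np.hypot(*np.subtract(r["xy"],xy))) if rs else None
def grab(r,base=0):
    R=pick_R(r["xy"],r["ang"]);set_gripper(66,60)
    bot.line_to(p3(r["xy"],150),R) 
    s=bot.line_to(p3(r["xy"],72+base),feed=70,f_stop=8);z=bot.get_tool_pos()[2]
    if s: bot.line_to(p3(r["xy"],z+1.5),feed=20);z=bot.get_tool_pos()[2]
    set_gripper(0,60);bot.line_to(p3(r["xy"],300),feed=200)
    print("grab stop",s,"z",z,"width",bot.get_grip_width());return z-base
def lay(h,dx=0,dy=0):
    """h: TCP height over the carrier's underside"""
    R=down(MA+90);m=mag(dx,dy);bot.move_pose(p3(m,300),R);w=bot.get_grip_width()
    if w<44: print("lost",w);return False
    bot.line_to(p3(m,h+142),feed=150);s=bot.line_to(p3(m,h+124.5),feed=30,f_stop=6)
    print("laid stop",s,"underside",bot.get_tool_pos()[2]-h,"w",bot.get_grip_width(),bot.get_contact_force().round(1))
    set_gripper(62);bot.line_to(p3(m,300),feed=200);return True
def look():
    R=down(MA+90);bot.move_pose(p3(mag(0,0)+np.array([0,0])+5*R[:2,0],300),R);c,X=wrist()
    out=[(U(r["xy"]).round(1),r["z"],r["size"],round(r["ang"]-MA,1)) for r in rects(c,X,"blue",(60,170),100)];print("mouth",out);return c,X
def press(z=109):
    R=down(MA+90);set_gripper(0,60);m=mag(0,0);bot.line_to(p3(m,225),R,feed=200)
    s=bot.line_to(p3(m,73+z),feed=30,f_stop=32);print("press stop",s,"tip",bot.get_tool_pos()[2]-73,bot.get_contact_force().round(1))
    bot.line_to(p3(m,300),feed=200)
E
python3 - <<'E'
from h import *
r=find((584,8),-1);print(r)
h=grab(r);lay(h);c,X=look();cv2.imwrite("pics/w5.png",c["image"]);print(bot.get_time())
E
```

```text
{'px': array([323., 238.]), 'xy': (584.1, 9.3), 'z': 13.5, 'size': (108.7, 46.8), 'ang': -0.9}
grab stop False z 72.63769368927537 width 46.25595552907188
laid stop False underside 124.3682835422771 w 46.22095450005372 [-0.4 -1.2 -0.5]
mouth [(array([-0.3, -0.2]), 137.1, (108.9, 47.8), 0.1)]
27.0167
```

View pics/w5.png

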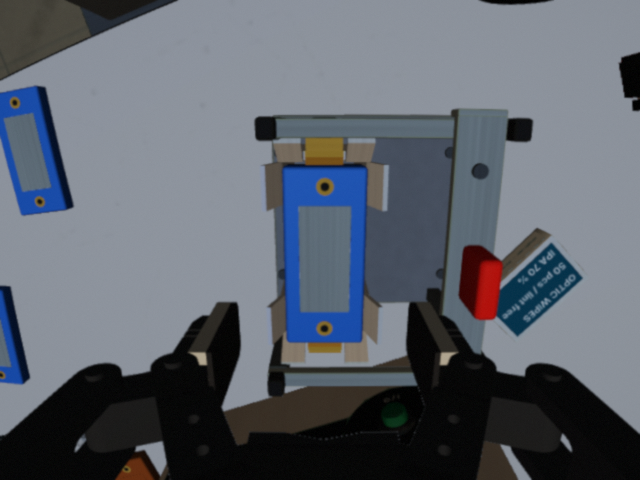

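The carrier lies flat and centred in the mouth (image centre (325,255)), resting on both catches. Now I'll press it.

Run:
```python
from h import *
press();c,X=look();cv2.imwrite("pics/w6.png",c["image"][90:420,200:560]);print(bot.get_time())
```

```text
press stop False tip 109.32905798438759 [1.8 1.3 4.5]
mouth [(array([-5.1,  0.2]), 113.5, (99.5, 47.7), 0.1)]
30.775
```

View pics/w6.png

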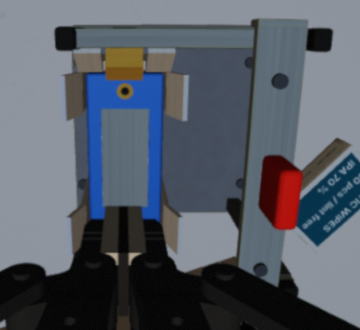

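The carrier has snapped in on the visible side, with its top at 113.5 mm. The closed fingers hide the other end, so from now on I'll check both ends with the gripper open. Continuing with the rest.

```bash
cat >> h.py <<'E'
def check():
    """z of the top carrier at its two ends, with the fingers open; 114 expected when snapped in"""
    set_gripper(85);c,X=look();Q=np.stack([X[...,0]-MO[0],X[...,1]-MO[1]],-1);a=np.radians(MA)
    x=Q@[np.cos(a),np.sin(a)];y=Q@[-np.sin(a),np.cos(a)];m=mask(c,"blue")
    z=[float(np.median(X[m&(abs(y)<22)&(s*x>38)&(s*x<51)&(X[...,2]>90)&(X[...,2]<145)][:,2]).round(1)) for s in(-1,1)]
    print("end heights",z,"t",bot.get_time());return c,all(abs(v-113.5)<1.5 for v in z)
E
python3 - <<'E'
from h import *
c,ok=check()
if ok:
    r=find((429,17),-12.5);print(r)
    h=grab(r)
    if lay(h):
        c,ok=check();cv2.imwrite("pics/w7.png",c["image"])
E
```

```text
mouth [(array([0.8, 0.2]), 113.5, (111.2, 47.8), 0.2)]
end heights [113.4, 113.5] t 31.8583
{'px': array([323., 235.]), 'xy': (427.4, 18.2), 'z': 13.5, 'size': (108.1, 46.8), 'ang': -12.1}
grab stop False z 72.428128182922 width 46.45431666135593
laid stop False underside 124.23415150478863 w 46.18433012121041 [-1.  -0.5 -0.2]
mouth [(array([-0.5, -0.2]), 137.1, (109.2, 47.7), -0.2)]
end heights [137.2, 137.2] t 41.4833
```

Run:
```python
from h import *
press();c,ok=check()
for xy,a,b in (((580,-119),-21,0),((569,-251),-6.4,2),((421,-275),24.7,2)):
    if not ok: print("not snapped");break
    r=find(xy,a);print(r)
    if r is None: break
    base=2 if r["z"]>14.6 else 0;h=grab(r,base)
    if not lay(h): break
    c,_=look()
    rr=[q for q in rects(c,wrist()[1],"blue",(130,145),100)]
    if not rr or np.abs(U(rr[0]["xy"])).max()>3: print("bad lay");break
    press();c,ok=check()
cv2.imwrite("pics/w8.png",c["image"]);print(bot.get_time())
```

```text
press stop False tip 109.09102103373894 [3.3 1.2 3.4]
mouth [(array([ 0.7, -0.4]), 113.5, (111.8, 47.7), 0.2)]
end heights [113.5, 113.5] t 46.1833
{'px': array([323., 237.]), 'xy': (578.7, -117.8), 'z': 13.6, 'size': (109.3, 46.3), 'ang': -20.0}
grab stop False z 72.63054512671147 width 46.35899792161397
laid stop False underside 124.44454873606279 w 46.327580091354484 [ 0.5 -0.5 -0.9]
mouth [(array([-0.5, -0.2]), 137.2, (109.6, 47.8), -0.2)]
press stop False tip 109.04668540670093 [1.9 0.3 3.6]
mouth [(array([ 0.6, -0.4]), 113.5, (111.7, 47.7), 0.1)]
end heights [113.5, 113.5] t 60.6333
{'px': array([322., 240.]), 'xy': (568.3, -249.0), 'z': 15.4, 'size': (109.6, 47.2), 'ang': -5.4}
grab stop False z 74.67278903374235 width 46.31993540642647
laid stop False underside 124.41195618150373 w 46.526754236801644 [ 0.6 -0.5 -0.7]
mouth [(array([-0.5, -0.2]), 137.2, (109.3, 47.7), -0.2)]
press stop False tip 109.08025051098409 [2.5 1.4 2.5]
mouth [(array([ 0.3, -0.4]), 113.5, (111.3, 47.7), 0.1)]
end heights [113.5, 113.5] t 75.975
{'px': array([321., 239.]), 'xy': (419.7, -273.7), 'z': 15.4, 'size': (110.2, 48.0), 'ang': 24.6}
grab stop False z 74.50211463815418 width 46.580126588851996
laid stop False underside 124.49188702329312 w 46.52384474131813 [ 0.4 -0.3  0.9]
mouth [(array([-0.6, -0.1]), 137.2, (109.2, 47.6), 0.1)]
press stop False tip 109.10035549044372 [2.5 0.1 3.2]
mouth [(array([ 0.4, -0.4]), 113.5, (111.5, 47.7), 0.2)]
end heights [113.5, 113.5] t 91.525
91.525
```

View pics/w8.png

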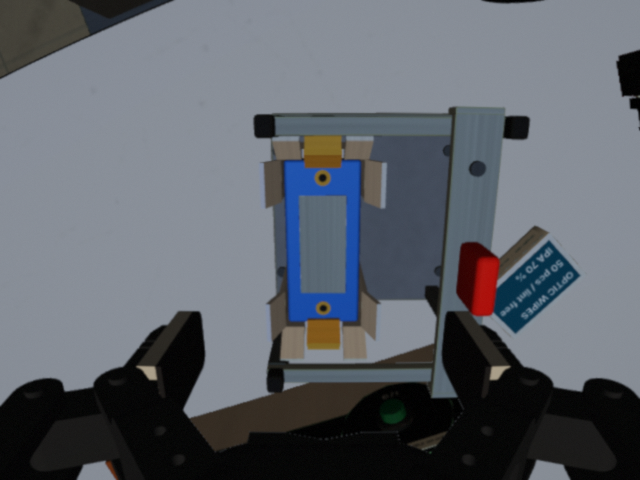

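Run:
```python
from h import *
for n in ("scene","side"):
    c=optics.camera(n);print(n,rects(c,cloud(c),"blue",(-20,200),60))
    if n=="scene": cv2.imwrite("pics/scene1.png",c["image"])
```

```text
scene [{'px': array([237., 228.]), 'xy': (560.5, 227.3), 'z': 81.9, 'size': (57.4, 8.4), 'ang': -21.0}]
side [{'px': array([271., 171.]), 'xy': (686.0, 422.6), 'z': 30.4, 'size': (54.4, 43.5), 'ang': -44.4}, {'px': array([257., 187.]), 'xy': (573.2, 261.8), 'z': 115.0, 'size': (101.4, 22.9), 'ang': -16.7}, {'px': array([259., 206.]), 'xy': (562.5, 227.2), 'z': 84.3, 'size': (56.6, 8.9), 'ang': -19.1}]
```

View pics/scene1.png

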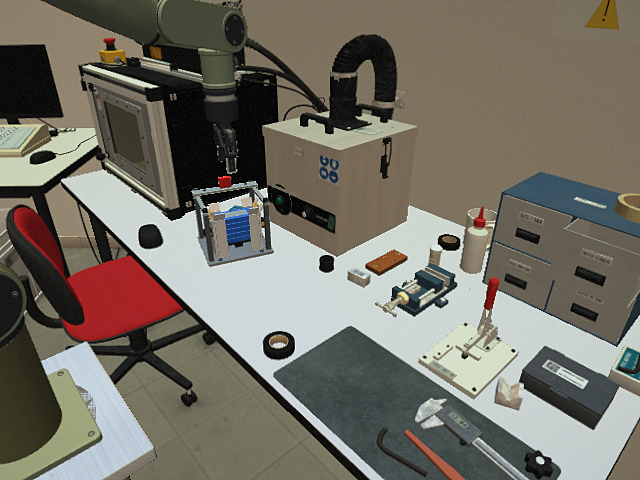

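The pictures show all five carriers in the well, with the catches at (323,152) and (323,333) home over the top one's ends. No blue carriers are left on the table, and the tape, loupe and block are in place. Closing the bar.

Run:
```python
from h import *
R=down(MA+90);set_gripper(45)
bot.move_pose(p3(mag(0,80),300),R)
bot.line_to(p3(mag(0,80),234),feed=80,f_stop=10)
set_gripper(0,40);print(bot.get_grip_width())
print(bot.line_to(p3(mag(0,8),234),feed=40,f_stop=25))
for y in (6,4,2,0,-2,-4):
    s=bot.line_to(p3(mag(0,y),234),feed=15,f_stop=20)
    f=bot.get_contact_force();print(y,s,U(bot.get_tool_pos()[:2]),f.round(1))
    if s or np.hypot(f[0],f[1])>20: break
bot.sleep(.4);set_gripper(45);bot.line_to(p3(mag(0,0),310),feed=120)
bot.move_pose(p3(mag(0,-20),340),down(MA));c,X=wrist();cv2.imwrite("pics/w9.png",c["image"])
for r in rects(c,X,"red",(100,250),15): print(r,U(r["xy"]))
print(bot.get_time())
```

```text
11.197688646110297
False
6 False [0.5016526 6.1338473] [1.  0.4 5.3]
4 False [0.53043651 4.11488254] [-0.   1.2  5.7]
2 False [0.50074183 2.11455935] [0.9 0.5 6.3]
0 False [0.51698083 0.09965949] [0.7 1.1 6.3]
-2 False [ 0.48849894 -0.43932855] [3.3 5.  3.8]
-4 False [ 0.42541739 -0.77007799] [4.4 9.4 1. ]
{'px': array([324., 218.]), 'xy': (566.9, 250.1), 'z': 185.2, 'size': (30.3, 11.3), 'ang': -18.8} [-0.06469719  0.19111876]
100.5667
```

View pics/w9.png

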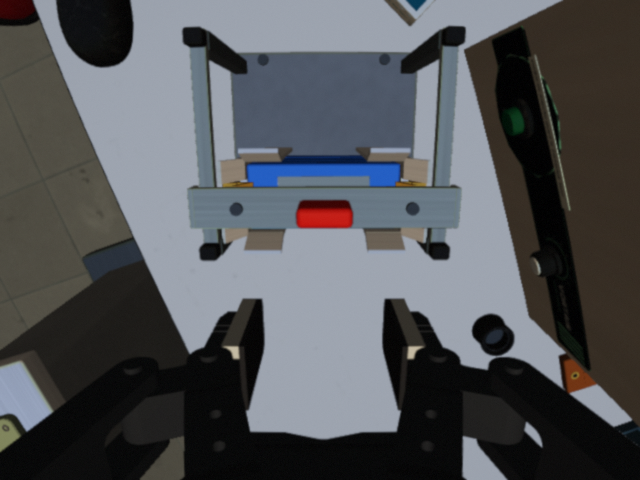

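The bar is at its locked end stop (y≈0.2 mm, tab at (324,215)), the carriers are in, and the robot is clear of everything.

```bash
python3 -c "
from rig import bot
print(bot.job_done(),bot.get_time())"
```

```text
the job is handed in; nothing more can be done
the job is handed in; nothing more can be done
```

I handed the job in after about 101 s of robot time. All five blue carriers are snapped in under both catches and the lock bar is back at its locked end stop. The tape roll, loupe and steel block were not touched; the judge's verdict was not shown.

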